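Run in a dividing turntable and lock it at zero

TASK

The bearing of the dividing turntable has just been oiled. Flick its round plate with the fingertips and let it run free for at least three seconds, then brake it with a fingertip so that it stands still with the red zero mark at the red arrow, and only then push the locking slide fully home into the notch with a fingertip. Keep off the wax puck in the middle, and leave the loose things round the turntable standing where they are.

Things in the scene. Friction and masses are not known exactly. Their poses are not given: they have to be found in the camera images.
- turntable: green cast base of a jeweller's dividing turntable, 120 mm across, screwed to the bench. Origin on the vertical turning axis at bench height, z up. Its own -x axis points from the turning axis out along the locking slide; on that side the outrigger (40 mm wide, 14 mm high) ends 135 mm from the axis, and the guide on it, 44 mm high, lies 84 to 118 mm from the axis.
- faceplate: turning plate: aluminium disc 140 mm across, smooth flat top 50 mm above the bench, on a brass ring 164 mm across (its top 40 mm above the bench) with eight tapered notches 45 degrees apart. One notch bears the red zero mark, a line 36 x 5.5 mm on the aluminium. Origin on the turning axis at bench height; the red mark lies along its own -x axis. About 1.6 kg, on a ball bearing.
- spindle (a joint): angle of the plate in rad, growing counterclockwise from above, not wrapped; at every whole turn (0, 6.283, ...) the zero mark is at the arrow. No limit either way. Flicked to 3 rad/s it slows over 11 to 18 s to a stop; a shut fingertip pressed on the aluminium by a few newtons stops it at once, can drag it round, and sets it spinning when swept off over its edge.
- zero_mark (a point): outer end of the red zero mark, on the edge of the aluminium disc, 70 mm from the turning axis, 50 mm above the bench; turns with the plate
- pointer (a point): fixed point above the disc's edge, 70 mm from the turning axis and 50 mm above the bench, straight ahead of the red arrow on the slide's guide: the zero mark belongs here
- wax: amber wax puck, 46 mm across, standing in a brass cup 53 mm across at the centre of the plate; its top is 70 mm above the bench (73 mm with the copper blank set in it). Not to be touched. Origin at the centre of its underside.
- lock_slide (a joint): travel of the steel locking slide in m: 0 drawn back, 0.012 fully home in a notch (20 mm wide at the rim, 10.5 deep, 6 at its floor). The nose (7 mm wide at its tip) finds a notch up to 6 mm off at the rim and turns the plate true as it goes in; otherwise it stops against the brass at about 0.0035. Stays where it is left; takes 2 to 5 N.
- thumb_plate (a point): middle of the outer face of the slide's upright dark thumb plate (26 mm wide, 7 mm thick, from 32 to 62 mm above the bench), 129 mm from the turning axis when drawn back, 52 mm above the bench; push it here towards the turning axis, from outside. Moves with the slide; open space behind it down to the outrigger.
- oiler: oil bottle, 80 mm across, 200 mm tall with a thin spout, loose, standing; origin at the centre of its underside. Bystander.
- scraps: open scrap tin, 67 mm across, 45 mm high, loose; origin at the centre of its underside. Bystander.
- engraver: graver lying on the bench, 113 mm long with a wooden mushroom handle 29 mm thick at its +y end, loose; origin at the middle of its underside. Bystander.
- dressing_stone: polishing stone, a 22 mm cube, loose; origin at the centre of its underside. Bystander.

How it is judged:
On the way, in this order (a step that is already met when the one before it is completed fails the run):
1. the plate runs free, untouched, for three seconds ((velocity of joint spindle above 0.3 rad/s or velocity of joint spindle below -0.3 rad/s) and contact force between turntable and the arm below 0.05 N and contact force between turntable and the fingers below 0.05 N), for 2.9 s.
2. a fingertip on the plate holds it still with the zero mark at the arrow (within 7 mm at the disc's edge), the slide still drawn back (contact force between faceplate and the fingers above 0.1 N and horizontal distance between zero_mark and pointer below 0.007 m and velocity of joint spindle between -0.1 and 0.1 rad/s and value of joint lock_slide below 0.003 m), for 0.1 s.
At the end, for the whole second after the job is handed in: the slide is within 1.5 mm of fully home (12 mm), the plate stands still with the zero mark within 4 mm of the arrow's line at the disc's edge, and the oil bottle, scrap tin, graver and stone are within 20 mm of where they stood (value of joint lock_slide above 0.0105 m and horizontal distance between zero_mark and pointer below 0.004 m and velocity of joint spindle between -0.05 and 0.05 rad/s and distance of each of oiler, scraps, engraver, dressing_stone from where it was at the start of the episode below 0.02 m); the robot touches nothing.
It fails at once if the wax puck is touched (contact force between wax and the fingers above 0.3 N or contact force between wax and the arm above 0.3 N).
It fails at once if a bystander is lifted or knocked over (height (world z) of any of oiler, scraps, engraver, dressing_stone above 0.02 m or angle between any of oiler, scraps's own z axis and vertical above 0.5 rad).
It also fails if it takes over 58 s, if anything falls off the work surface, if the arm or the gripper's body presses on something with over 40 N, if the wrist force passes 120 N, or if a joint passes its speed limit or range.

ROBOT

A 7-joint arm with a two-finger parallel gripper is mounted at the origin on a cart in front of the work surface, level with it; the furniture and walls round the work are solid. World frame = base frame: x ahead of the robot, y to its left, z up, the work surface at z = 0. Lengths are in m, angles in rad, forces in N, time in s.
With the tool pointing down it reaches from about 0.4 to 0.85 m from the base axis. Payload 10.4 kg.
Tool frame: the origin (TCP) lies at the very end of the fingers, on their centre line; the grasp point (between the pads) lies 19 mm behind it (r.pinch_z is the distance from the TCP to the grasp point, in m); z points along the fingers, y is the line along which they close (so a half turn about z gives the same grasp; the last joint's range is limited). The gripper opens to 87 mm and grips with 3 to 60 N. Pads are 19 mm wide; open, the fingers measure 117 mm over their backs; the gripper's body (75 mm by 190 mm) begins 51 mm behind the grasp point.
Start: joints at [-1.369, 0.332, -0.065, 1.46, 0.022, 1.35, -0.088], TCP at [0.139, 0.609, 0.223] pointing down, gripper open.
Joint ranges: [-2.6, 2.6], [-0.5, 2.12], [-1.47, 1.34], [0.16, 2.42], [-1.27, 4.41], [0.06, 2.06], [-2.6, 2.6]. Speed limits (rad/s): [2.22, 2.22, 2.79, 2.79, 3.14, 3.14, 3.14].

INTERFACE

Orientations are given as a unit quaternion [x, y, z, w].
In Python, from bench import sensors, vision, r gives the robot as it stands.
- The arm moves only by the shell command python3 -m crank 'ROWS' [OPENING] [FORCE]. ROWS is JSON, a list of rows, each a list of 2 entries, a list of its own where there are three numbers: the shift along the tool's x, y, z normalised to -1 to 1, where 1 is 3 cm, then the turn about the tool's z normalised to -1 to 1, where 1 is 8 degrees. A call has 1 to 12 rows; each row shifts and turns the commanded pose from where the row before left it, along the tool's axes as they then stand; what a row does not reach is not made up. A row lasts 1/8 s, in which the tool goes at most 62.5 mm and 10.7 degrees, less where a joint would pass 70% of its speed; a pose out of reach is approached as far as the arm can. A call with a number of a shift or a turn outside -1 to 1 is refused whole. A call with a gripper value outside its range is refused whole. OPENING is the opening, from 0 (shut) to 1 (fully open), set as the call begins (- or left out, the last holds). The fingers move at their own pace and stop on an object; FORCE is the grip in N (left out, the last holds). Time passes only in rows, so rows that do not move let the fingers close. It gives the time, the measured TCP pose, the force, the opening and the grip force at its end, in the units of the state.
- sensors.read_state(): the state, without advancing time (a new reading comes with each control period).
- vision.camera(name): name is "scene" or "top" or "wrist"; returns the picture (384x512x3 uint8, red, green, blue); there is no depth.
- vision.camera_model(name): a dict with "vertical_fov" (degrees; the focal length in pixels is half the picture's height over the tangent of half this angle, whatever the lens; pixels are square), "cx", "cy" (the principal point, pixels), "camera_from_world" (4x4, takes a point from world to camera coordinates); the wrist camera has in their place "hand_eye" (4x4, takes a point from camera to tool coordinates, whose origin is the TCP and whose axes are the flange's). Camera axes: x right, y down, z forward; pixel columns grow to the right and rows downward; lengths in m; the calibration is good to about 2 mm. A picture is of the moment at which its call begins: read the wrist's pose just before it. camera_model takes no time and is no camera call.
- r.close_job(): hands the job in; it is judged then, once.
The state is a dict: "time": time; "joint_positions": joint angles; "joint_vel": joint speeds; "joint_torque": joint torques, N m; "ee_pos": TCP position; "eef_rot": TCP orientation; "ft_force": force on the tool from outside, world axes, zero at the start; "torque": the same for the moment, N m; "width": finger opening in m; "grip_force": force on a finger pad.
Only numpy, scipy, OpenCV 4.12 (cv2) and the standard library are available. Lean on these libraries where they do the work, as an engineer would, in place of code of your own. Each camera call takes 0.05 s, during which the arm holds its last target. There are 200 camera calls.

## Working session

There is one attempt and no reset: what is moved stays moved. The work goes in short steps, Python scripts to look and compute and a shell command to move; the robot and the scene stay as the last step left them, time stands still between calls to the robot, and variables do not carry over. Pictures are saved under pics/ and viewed, at most 10 in all, crops included, and the job is handed in when it is done.

```bash
ls; mkdir -p pics; python3 - <<'E'
from bench import sensors, vision, r
import cv2
s=sensors.read_state();print(s)
for n in("top","scene"):
    im=vision.camera(n);cv2.imwrite(f"pics/{n}0.png",im[:,:,::-1])
    print(n,vision.camera_model(n))
print(vision.camera_model("wrist"))
E
```

```text
pics
{'time': 0.0, 'joint_positions': array([-1.3685934 ,  0.33286743, -0.06467268,  1.46092788,  0.02160907,
        1.34988006, -0.08851839]), 'joint_vel': array([ 8.72011088e-04, -2.44059607e-04,  2.73200217e-03,  4.54854156e-04,
       -9.61315738e-04, -9.25006929e-04, -4.19581069e-05]), 'joint_torque': array([ 1.05136842e-03, -6.23234296e+01,  2.51999457e-02, -3.89916372e+01,
       -6.14118995e-02,  3.94838769e-02,  1.25774168e-04]), 'ee_pos': array([0.13926196, 0.60890343, 0.22176306]), 'eef_rot': array([ 1.12175592e-01,  9.93688158e-01, -6.92577293e-04, -3.74015885e-05]), 'ft_force': array([ 0.26564935, -0.7225335 , -0.283702  ]), 'torque': array([ 0.00792903,  0.01539822, -0.00832917]), 'grip_force': 0.0, 'width': 0.08717622634108144}
top {'vertical_fov': 49.13039040141795, 'cx': 251.6282749453402, 'cy': 190.4628845615653, 'camera_from_world': array([[ 0.0040392 , -0.99980666, -0.01924391,  0.07287532],
       [-0.99792004, -0.00279196, -0.06440346,  0.61399048],
       [ 0.06433728,  0.01946402, -0.99773838,  1.08233723],
       [ 0.        ,  0.        ,  0.        ,  1.        ]])}
scene {'vertical_fov': 55.08028268836992, 'cx': 252.74670335354483, 'cy': 189.8852542746422, 'camera_from_world': array([[ 0.88382779, -0.46743978,  0.0186678 , -0.52398352],
       [-0.34232395, -0.67342768, -0.65521712,  0.29505152],
       [ 0.31884596,  0.57270866, -0.75520993,  0.6783462 ],
       [ 0.        ,  0.        ,  0.        ,  1.        ]])}
{'vertical_fov': 61.64706652474531, 'cx': 258.0732797499026, 'cy': 190.71662394908205, 'hand_eye': array([[ 5.04579257e-04, -9.69021577e-01, -2.46975562e-01,
         6.69846778e-02],
       [ 9.99999746e-01,  3.64398977e-04,  6.13294110e-04,
         2.92378639e-04],
       [-5.04297584e-04, -2.46975809e-01,  9.69021515e-01,
        -1.61388297e-01],
       [ 0.00000000e+00,  0.00000000e+00,  0.00000000e+00,
         1.00000000e+00]])}
```

View pics/top0.png

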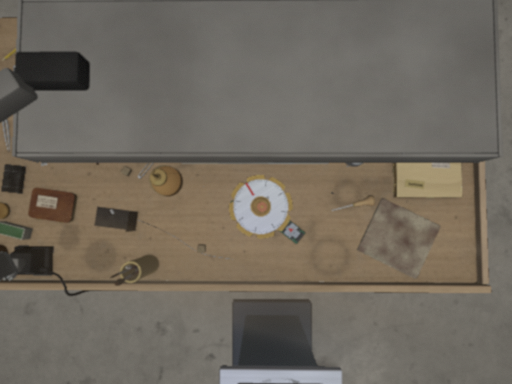

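View pics/scene0.png

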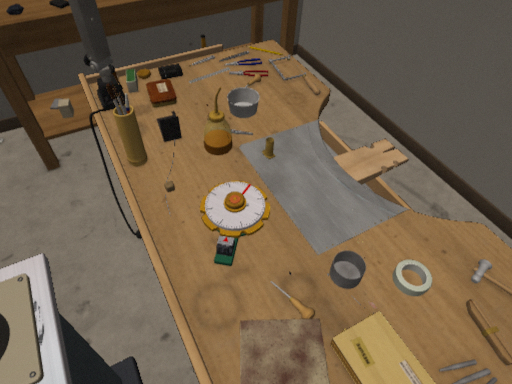

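The top view shows the turntable at about (261,206), its red mark at (250,187), the slide towards (293,232), the oiler at (165,180), the graver at (350,207) and the stone at (202,248). The scene view shows the disc at (235,203) and the arrow/guide at (225,242). There is a grey panel high up over x > 0.6.

```bash
cat > h.py <<'E'
import numpy as np, cv2
from bench import sensors, vision, r
from scipy.spatial.transform import Rotation as R
def cam(n,s=None):
    m=vision.camera_model(n); f=192/np.tan(np.radians(m["vertical_fov"]/2))
    if n=="wrist":
        T=np.eye(4);T[:3,:3]=R.from_quat(s["eef_rot"]).as_matrix();T[:3,3]=s["ee_pos"]; W=T@m["hand_eye"]
    else: W=np.linalg.inv(m["camera_from_world"])
    return f,m["cx"],m["cy"],W
def ray(c,p):
    f,cx,cy,W=c; d=W[:3,:3]@np.array([(p[0]-cx)/f,(p[1]-cy)/f,1]); return W[:3,3],d/np.linalg.norm(d)
def plane(c,p,z):
    o,d=ray(c,p); return o+d*(z-o[2])/d[2]
def proj(c,P):
    f,cx,cy,W=c; q=np.linalg.inv(W)@np.append(P,1); return np.array([cx+f*q[0]/q[2],cy+f*q[1]/q[2]])
def tri(c1,p1,c2,p2):
    o,d=ray(c1,p1);q,e=ray(c2,p2); t=np.linalg.lstsq(np.c_[d,-e],q-o,rcond=None)[0]
    a,b=o+d*t[0],q+e*t[1]; return (a+b)/2,np.linalg.norm(a-b)
def shot(n):
    s=sensors.read_state(); im=vision.camera(n); return s,im,cam(n,s)
def blobs(m,amin=8):
    n,l,st,ce=cv2.connectedComponentsWithStats(m.astype(np.uint8)); return [(int(st[i,4]),ce[i],l==i) for i in range(1,n) if st[i,4]>=amin]
def red(im):
    h=cv2.cvtColor(im,cv2.COLOR_RGB2HSV); return ((h[...,0]<6)|(h[...,0]>172))&(h[...,1]>130)&(h[...,2]>70)
def green(im):
    h=cv2.cvtColor(im,cv2.COLOR_RGB2HSV); return (h[...,0]>60)&(h[...,0]<95)&(h[...,1]>70)
def white(im):
    h=cv2.cvtColor(im,cv2.COLOR_RGB2HSV); return (h[...,1]<50)&(h[...,2]>150)
E
python3 - <<'E'
from h import *
C={}
for n,box in(("top",(220,165,330,260)),("scene",(190,170,285,275))):
    im=cv2.imread(f"pics/{n}0.png")[:,:,::-1].copy(); c=cam(n); x0,y0,x1,y1=box
    k=np.zeros(im.shape[:2],bool);k[y0:y1,x0:x1]=1
    w=max(blobs(white(im)&k),key=lambda b:b[0])
    hull=cv2.convexHull(np.argwhere(w[2])[:,::-1].astype(np.int32))
    pts=np.array([plane(c,p[0],.05)[:2] for p in hull],np.float32)
    e=cv2.fitEllipse(pts*1000); print(n,"disc",w[0],e); 
    C[n]=(c,proj(c,[e[0][0]/1e3,e[0][1]/1e3,.05]))
    for b in blobs(red(im)&k,3): print(" red",b[0],b[1],plane(c,b[1],.05))
    for b in blobs(green(im)&k): print(" green",b[0],b[1],plane(c,b[1],.014))
    cv2.imwrite(f"pics/{n}c.png",cv2.resize(im[y0:y1,x0:x1,::-1],None,fx=4,fy=4))
print(tri(*C["top"],*C["scene"]))
c=cam("top")
print("oiler,stone,graver,panel edge", [plane(c,p,z).round(3) for p,z in(((165,180),.05),((202,248),.02),((372,200),.02),((333,209),0.),((260,160),.8))])
a=np.hstack([cv2.resize(cv2.imread(f"pics/{n}c.png"),(390,390)) for n in C]);cv2.imwrite("pics/both.png",a)
E
```

```text
top disc 2010 ((572.12255859375, 52.420284271240234), (138.6862335205078, 139.85025024414062), 42.81462860107422)
scene disc 1721 ((571.5012817382812, 51.91920852661133), (136.6634979248047, 138.127197265625), 105.81324768066406)
 red 23 [246.         188.60869565] [0.61621688 0.08079178 0.05      ]
 red 13 [225.38461538 239.38461538] [ 0.51100471 -0.0275321   0.05      ]
 green 203 [225.49261084 256.6453202 ] [ 0.50114848 -0.04596413  0.014     ]
(array([0.57197256, 0.05249273, 0.04912038]), np.float64(0.00037770819723204974))
oiler,stone,graver,panel edge [array([0.638, 0.297, 0.05 ]), array([0.463, 0.204, 0.02 ]), array([ 0.59 , -0.239,  0.02 ]), array([ 0.566, -0.141,  0.   ]), array([0.587, 0.053, 0.8  ])]
```

View pics/both.png

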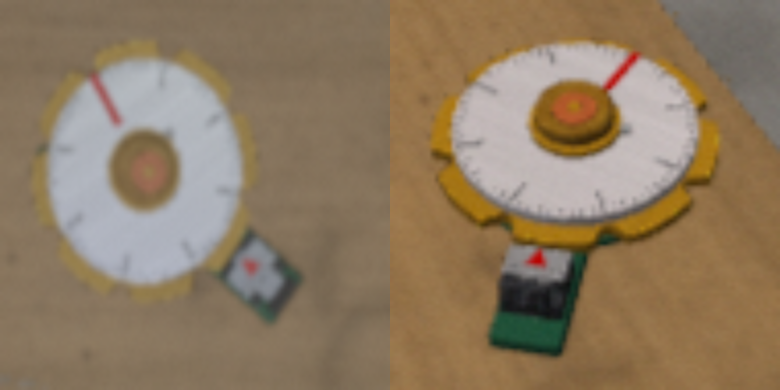

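Both views agree on the turntable: axis (0.572, 0.052), disc top at z≈0.049 (the text says 0.050), slide direction about -127°, mark at about 33°. I'm moving in high and staying clear of the pencil holder.

```bash
python3 -m crank '[[[0,0,-1],0],[[-0.4,-0.5,-1],0],[[-0.8,-1,-0.7],0],[[-0.8,-1,0],0],[[-0.8,-1,0],0],[[-0.8,-1,0],0],[[-0.8,-1,0],0],[[-0.8,-1,0],0],[[-0.8,-1,0],0],[[-0.8,-1,0],0],[[-0.2,-0.5,0],0]]' 0 20
```

```text
time: 1.48
ee_pos: [0.2847, 0.2975, 0.3035]
eef_rot: [0.114, 0.994, 0.0, -0.0]
ft_force: [-0.2, -0.2, 0.1]
width: 0.0003
grip_force: 0.0
```

```bash
python3 -m crank '[[[-1,-0.4,0],0],[[-1,-0.4,0],0],[[-1,-0.4,0],0],[[-1,-0.4,0],0],[[-1,-0.4,0],0],[[-1,-0.4,0],0],[[-1,-0.4,0],0],[[-0.8,-0.3,0.4],0],[[-0.6,-0.3,1],0],[[0,0,1],0],[[0,0,0],0]]'
```

```text
time: 2.85
ee_pos: [0.5054, 0.144, 0.2295]
eef_rot: [0.112, 0.994, -0.001, -0.002]
ft_force: [0.5, -0.1, -0.0]
width: 0.0005
grip_force: 0.0
```

```bash
python3 -m crank '[[[-1,-0.2,0.8],0],[[-1,-0.2,1],0],[[-0.9,-0.2,0.8],0],[[0,0,0],0],[[0,0,0],0]]'
python3 - <<'E'
from h import *
s,im,c=shot("wrist"); cv2.imwrite("pics/w1.png",im[:,:,::-1]); print(s["ee_pos"],s["ft_force"])
for b in blobs(red(im),30): print(" red",b[0],b[1],plane(c,b[1],.05), plane(c,b[1],.044))
print(proj(c,[.572,.0522,.05]))
E
```

```text
time: 3.48
ee_pos: [0.5877, 0.1079, 0.1549]
eef_rot: [0.112, 0.994, 0.001, 0.0]
ft_force: [-0.2, -0.6, 0.9]
width: 0.0003
grip_force: 0.0
[0.58773731 0.10788733 0.15486707] [-0.16486416 -0.59097568  0.94412196]
 red 91 [ 85.86813187 137.26373626] [ 0.51350449 -0.01917933  0.05      ] [ 0.51330564 -0.02238114  0.044     ]
[189.44660021 186.2200073 ]
```

View pics/w1.png

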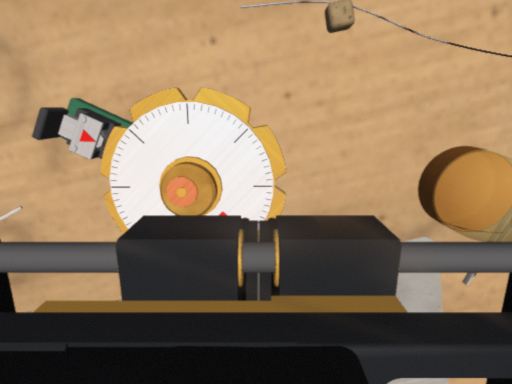

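The wrist view shows the disc centred at (189,186), as predicted, with the arrow at (86,137), which puts the slide direction at about -128°. Next I lower the finger to just above the aluminium.

```bash
python3 -m crank '[[[-0.16,-0.1,1],0],[[0,0,1],0],[[0,0,1],0],[[0,0,0.3],0],[[0,0,0],0],[[0,0,0],0]]';python3 -m crank '[[[0,0,0.15],0],[[0,0,0],0],[[0,0,0],0]]'
```

```text
time: 4.28
ee_pos: [0.5924, 0.1032, 0.0562]
eef_rot: [0.112, 0.994, 0.001, 0.001]
ft_force: [0.3, -0.3, 1.1]
width: 0.0003
grip_force: 0.0
time: 4.65
ee_pos: [0.592, 0.103, 0.0505]
eef_rot: [0.112, 0.994, 0.0, 0.0]
ft_force: [0.2, -0.0, 4.0]
width: 0.0005
grip_force: 1.9
```

```bash
python3 -m crank '[[[0,0,0.08],0],[[0.3,-0.07,0],0],[[0.6,-0.14,0],0],[[1,-0.23,0],0],[[1,-0.23,0],0],[[1,-0.23,0],0],[[0,0,-1],0],[[0,0,-0.3],0]]'
python3 - <<'E'
from h import *
for i in range(6):
    s,im,c=shot("wrist")
    print(s["time"],s["ee_pos"].round(3),[(b[0],b[1].round(),plane(c,b[1],.05).round(3)) for b in blobs(red(im),25)])
cv2.imwrite("pics/w2.png",im[:,:,::-1])
E
```

```text
time: 5.65
ee_pos: [0.4721, 0.1028, 0.0879]
eef_rot: [0.112, 0.994, 0.001, 0.001]
ft_force: [-0.1, 0.2, -0.5]
width: 0.0004
grip_force: 0.0
5.65 [0.472 0.103 0.088] [(39, array([ 99., 298.]), array([ 0.507, -0.019,  0.05 ]))]
5.7 [0.473 0.103 0.088] [(57, array([100., 298.]), array([ 0.507, -0.018,  0.05 ]))]
5.75 [0.472 0.103 0.087] [(47, array([ 99., 298.]), array([ 0.507, -0.018,  0.05 ]))]
5.8 [0.472 0.103 0.086] [(31, array([ 99., 298.]), array([ 0.506, -0.018,  0.05 ]))]
5.85 [0.471 0.102 0.086] []
5.9 [0.471 0.102 0.086] []
```

```bash
python3 -m crank '[[[-1,0.23,0],0],[[-1,0.23,0],0],[[-1,0.23,0],0],[[-0.8,0.18,0],0]]'
python3 - <<'E'
from h import *
for i in range(8):
    s,im,c=shot("wrist"); o=[]
    for b in blobs(red(im),25):
        p=plane(c,b[1],.05)[:2]-[.572,.0522]; o.append((b[0],round(np.hypot(*p),3),round(np.degrees(np.arctan2(p[1],p[0])),1)))
    print(s["time"],s["ee_pos"].round(3),o)
cv2.imwrite("pics/w3.png",im[:,:,::-1])
E
```

```text
time: 6.45
ee_pos: [0.5892, 0.1023, 0.0854]
eef_rot: [0.112, 0.994, -0.0, -0.001]
ft_force: [-0.6, -0.6, 1.1]
width: 0.0002
grip_force: 0.0
6.45 [0.589 0.102 0.085] [(127, np.float64(0.09), np.float64(-128.9)), (336, np.float64(0.051), np.float64(-100.3))]
6.5 [0.591 0.102 0.086] [(167, np.float64(0.092), np.float64(-129.9)), (255, np.float64(0.049), np.float64(-97.0))]
6.55 [0.59  0.102 0.085] [(167, np.float64(0.092), np.float64(-130.1)), (233, np.float64(0.049), np.float64(-91.1))]
6.6 [0.589 0.102 0.085] [(177, np.float64(0.092), np.float64(-129.9)), (254, np.float64(0.049), np.float64(-84.8))]
6.65 [0.588 0.102 0.085] [(169, np.float64(0.092), np.float64(-129.9)), (137, np.float64(0.046), np.float64(-79.0))]
6.7 [0.588 0.102 0.086] [(173, np.float64(0.092), np.float64(-129.7))]
6.75 [0.588 0.102 0.086] [(169, np.float64(0.092), np.float64(-129.7))]
6.8 [0.588 0.103 0.086] [(170, np.float64(0.092), np.float64(-129.7))]
```

View pics/w3.png

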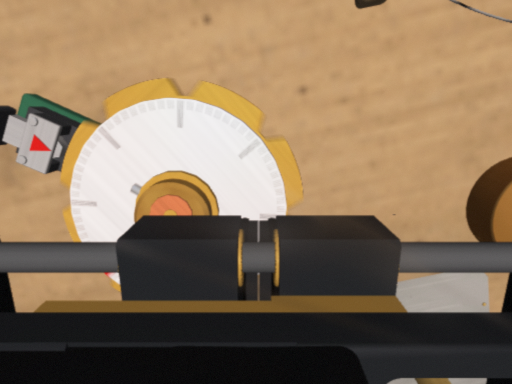

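The wrist view shows the plate spinning at about 2.1 rad/s counterclockwise (mark at -100° at 6.45 s, -79° at 6.65 s). I let it run, then brake when the mark comes round.

```bash
cat > ang.py <<'E'
from h import *
import sys
for i in range(int(sys.argv[1])):
    s,im,c=shot("wrist"); o=[]
    for b in blobs(red(im),25):
        p=plane(c,b[1],.05)[:2]-[.572,.0522]; q=plane(c,b[1],.044)[:2]-[.572,.0522]
        if np.hypot(*p)<.03: continue
        if np.hypot(*p)>.08: o.append(("arrow",round(np.degrees(np.arctan2(q[1],q[0])),1))); continue
        u=np.argwhere(b[2])[:,::-1]; P=np.array([plane(c,v,.05)[:2] for v in u])-[.572,.0522]
        o.append(("mark",b[0],np.hypot(*P.T).max().round(4),round(np.degrees(np.arctan2(p[1],p[0])),1)))
    print(s["time"],s["ee_pos"].round(4),s["ft_force"].round(1),o)
E
python3 -m crank '[[[0,0,0.5],0],[[0,0,0.4],0],[[0,0,0],0],[[0,0,0],0],[[0,0,0],0],[[0,0,0],0],[[0,0,0],0],[[0,0,0],0],[[0,0,0],0],[[0,0,0],0],[[0,0,0],0],[[0,0,0],0]]'
python3 -m crank '[[[0,0,0],0],[[0,0,0],0],[[0,0,0],0],[[0,0,0],0],[[0,0,0],0]]'
python3 ang.py 4
```

```text
time: 8.35
ee_pos: [0.5885, 0.1025, 0.0596]
eef_rot: [0.112, 0.994, 0.0, 0.0]
ft_force: [-0.3, 0.0, -0.5]
width: 0.0004
grip_force: 0.0
time: 8.98
ee_pos: [0.5884, 0.1026, 0.0596]
eef_rot: [0.112, 0.994, 0.0, -0.0]
ft_force: [0.2, 0.1, -0.4]
width: 0.0003
grip_force: 0.0
8.975 [0.5884 0.1026 0.0596] [ 0.2  0.1 -0.4] [('mark', 542, np.float64(0.0706), np.float64(144.0)), ('arrow', np.float64(-128.6))]
9.025 [0.5884 0.1025 0.0596] [-0.   0.2  0.3] [('mark', 545, np.float64(0.0703), np.float64(148.0)), ('arrow', np.float64(-128.6))]
9.075 [0.5885 0.1025 0.0596] [-1.3  0.  -0.4] [('mark', 556, np.float64(0.0702), np.float64(151.8)), ('arrow', np.float64(-128.6))]
9.125 [0.5884 0.1025 0.0596] [-0.5 -0.3 -0.4] [('mark', 565, np.float64(0.07), np.float64(155.7)), ('arrow', np.float64(-128.6))]
```

```bash
python3 -m crank '[[[0,0,0],0],[[0,0,0],0],[[0,0,0],0],[[0,0,0],0],[[0,0,0],0],[[0,0,0],0],[[0,0,0.42],0],[[0,0,0],0],[[0,0,0],0],[[0,0,0],0]]'; python3 ang.py 2
```

```text
time: 10.42
ee_pos: [0.5922, 0.1021, 0.0503]
eef_rot: [0.113, 0.994, 0.001, 0.004]
ft_force: [-0.3, -2.5, 26.1]
width: 0.0003
grip_force: 13.1
10.425 [0.5922 0.1021 0.0503] [-0.3 -2.5 26.1] [('mark', 726, np.float64(0.0687), np.float64(-141.8))]
10.475 [0.5922 0.102  0.0503] [-0.7 -2.1 25.5] [('mark', 725, np.float64(0.0687), np.float64(-141.8))]
```

```bash
python3 -m crank '[[[0,0,-0.05],0],[[0.14,0,0],0],[[0.14,0.01,0],0],[[0.13,0.01,0],0],[[0,0,0],0],[[0,0,0],0],[[0,0,0],0]]'; python3 ang.py 2
```

```text
time: 11.4
ee_pos: [0.579, 0.1057, 0.0504]
eef_rot: [0.112, 0.994, 0.001, 0.002]
ft_force: [0.5, -1.8, 16.7]
width: 0.0003
grip_force: 8.8
11.4 [0.579  0.1057 0.0504] [ 0.5 -1.8 16.7] [('arrow', np.float64(-128.4)), ('mark', 638, np.float64(0.0685), np.float64(-127.1))]
11.45 [0.5789 0.1057 0.0504] [ 0.5 -1.4 17. ] [('arrow', np.float64(-128.5)), ('mark', 638, np.float64(0.0685), np.float64(-127.2))]
```

The mark is at -127.1° and the arrow at -128.5°, about 1.7 mm apart and held still. Now I lift off gently.

```bash
python3 -m crank '[[[0,0,0],0],[[0,0,-0.03],0],[[0,0,-0.03],0],[[0,0,-0.04],0],[[0,0,-0.3],0],[[0,0,-0.6],0],[[0,0,-0.6],0]]'; python3 ang.py 3
```

```text
time: 12.38
ee_pos: [0.5768, 0.1059, 0.0982]
eef_rot: [0.112, 0.994, 0.0, 0.0]
ft_force: [0.8, -0.3, 1.4]
width: 0.0005
grip_force: 0.0
12.375 [0.5768 0.1059 0.0982] [ 0.8 -0.3  1.4] [('arrow', np.float64(-127.9)), ('mark', 350, np.float64(0.0687), np.float64(-120.4))]
12.425 [0.5782 0.106  0.1006] [1.5 0.  3. ] [('arrow', np.float64(-128.2)), ('mark', 372, np.float64(0.0678), np.float64(-120.7))]
12.475 [0.5782 0.1062 0.0995] [ 0.  -0.5 -1.5] [('arrow', np.float64(-128.5)), ('mark', 370, np.float64(0.0679), np.float64(-120.9))]
```

```bash
python3 -m crank '[[[-0.6,0,0],0],[[0,0,0],0],[[0,0,0],0],[[0,0,0],0]]'; python3 ang.py 2; python3 - <<'E'
from h import *
s,im,c=shot("wrist");cv2.imwrite("pics/w4.png",im[:,:,::-1])
E
```

```text
time: 13.02
ee_pos: [0.5936, 0.102, 0.0963]
eef_rot: [0.112, 0.994, 0.0, -0.0]
ft_force: [-0.1, 0.2, 0.5]
width: 0.0005
grip_force: 0.0
13.025 [0.5936 0.102  0.0963] [-0.1  0.2  0.5] [('arrow', np.float64(-128.2)), ('mark', 408, np.float64(0.068), np.float64(-118.3))]
13.075 [0.5937 0.1021 0.0964] [ 0.9  0.3 -0.1] [('arrow', np.float64(-128.2)), ('mark', 408, np.float64(0.0681), np.float64(-118.2))]
```

View pics/w4.png

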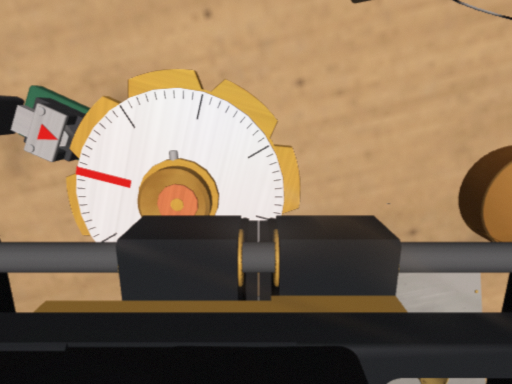

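The view shows the mark at about (103,177), 10° past the arrow, so the lift-off nudged the plate. I'll bring it back with a lighter touch.

```bash
python3 -m crank '[[[0,0,0.9],0],[[0,0,0.45],0],[[0,0,0.15],0],[[0,0,0.07],0],[[0,0,0],0],[[0,0,0],0]]'; python3 ang.py 1;  python3 -m crank '[[[-0.11,-0.03,0],0],[[-0.11,-0.03,0],0],[[-0.1,-0.03,0],0],[[0,0,0],0],[[0,0,0],0],[[0,0,0],0]]'; python3 ang.py 1
```

```text
time: 13.92
ee_pos: [0.595, 0.1015, 0.0505]
eef_rot: [0.112, 0.994, 0.0, 0.001]
ft_force: [-0.9, -2.6, 5.9]
width: 0.0006
grip_force: 3.0
13.925 [0.595  0.1015 0.0505] [-0.9 -2.6  5.9] [('mark', 665, np.float64(0.0679), np.float64(-119.9))]
time: 14.72
ee_pos: [0.6037, 0.0971, 0.0505]
eef_rot: [0.112, 0.994, 0.0, 0.001]
ft_force: [-0.4, -1.3, 6.4]
width: 0.0003
grip_force: 3.2
14.725 [0.6037 0.0971 0.0505] [-0.4 -1.3  6.4] [('mark', 735, np.float64(0.0685), np.float64(-130.4))]
```

```bash
python3 -m crank '[[[0,0,-1],0],[[0,0,-1],0],[[0,0,0],0],[[0,0,0],0],[[0,0,0],0]]'; python3 ang.py 3
```

```text
time: 15.4
ee_pos: [0.6022, 0.0971, 0.1084]
eef_rot: [0.112, 0.994, -0.0, -0.001]
ft_force: [-0.7, -0.8, -0.0]
width: 0.0005
grip_force: 0.0
15.4 [0.6022 0.0971 0.1084] [-0.7 -0.8 -0. ] [('arrow', np.float64(-128.4)), ('mark', 390, np.float64(0.0688), np.float64(-129.9))]
15.45 [0.6023 0.0971 0.1085] [0.5 0.1 0.7] [('arrow', np.float64(-128.3)), ('mark', 392, np.float64(0.0688), np.float64(-129.9))]
15.5 [0.6024 0.097  0.1086] [-0.4  0.3  0.1] [('arrow', np.float64(-128.3)), ('mark', 387, np.float64(0.0687), np.float64(-129.8))]
```

The mark now stands at -129.9° against the arrow's -128.4°, about 2 mm off at the rim and within the nose's capture range. I turn the tool to the slide's line and go behind the thumb plate.

```bash
python3 -m crank '[[[0,0,-0.7],1],[[0,0,0],1],[[0,0,0],1],[[0,-0.3,0],0.2],[[0,-1,0],0],[[0,-1,0],0],[[0,-1,0],0],[[0,-1,0],0],[[0,-1,0],0],[[-0.1,-1,0],0],[[-0.1,-1,0],0],[[0,0,0],0]]'; python3 -m crank '[[[0,0,0],0],[[0,0,0],0]]'; python3 ang.py 1;  python3 - <<'E'
from h import *
s,im,c=shot("wrist");cv2.imwrite("pics/w5.png",im[:,:,::-1])
M=R.from_quat(s["eef_rot"]).as_matrix(); u=np.array([np.cos(np.radians(-128.3)),np.sin(np.radians(-128.3))])
d=np.append(np.array([.572,.0522])+.160*u,.040)-s["ee_pos"]
print(M[:,1],u,(M.T@d)/.03, proj(c,[.572+.129*u[0],.0522+.129*u[1],.052]))
E
```

```text
time: 17.05
ee_pos: [0.4701, -0.0804, 0.1303]
eef_rot: [0.33, 0.944, 0.0, -0.0]
ft_force: [0.8, 0.8, -0.4]
width: 0.0005
grip_force: 0.0
time: 17.3
ee_pos: [0.4718, -0.0776, 0.1304]
eef_rot: [0.329, 0.944, -0.0, -0.0]
ft_force: [-0.6, 0.0, 0.5]
width: 0.0005
grip_force: 0.0
17.3 [ 0.4718 -0.0776  0.1304] [-0.6  0.   0.5] [('arrow', np.float64(-128.2)), ('mark', 300, np.float64(0.0717), np.float64(-130.0))]
[ 6.20933353e-01  7.83863317e-01 -2.67979879e-04] [-0.61977903 -0.78477637] [0.06110843 0.13559547 3.01071302] [302.8831177  196.01602023]
```

View pics/w5.png

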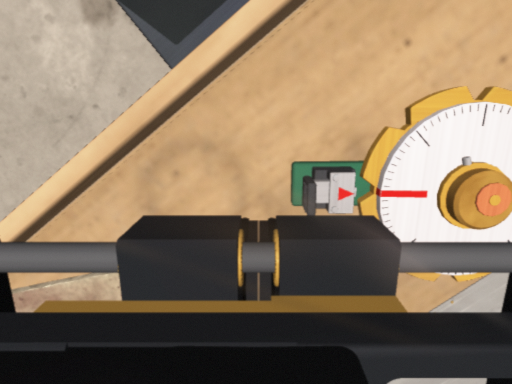

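The picture shows the thumb plate's outer face at (303,196), exactly where predicted, with the mark in line with the arrow. I descend and approach.

```bash
python3 -m crank '[[[0.06,0,1],0],[[0,0,1],0],[[0,0,0.8],0],[[0,0,0.2],0],[[0,0,0],0],[[0,0.2,0],0],[[0,0.15,0],0],[[0,0.1,0],0],[[0,0,0],0],[[0,0,0],0]]'; python3 ang.py 1; python3 -m crank '[[[0,0.1,0],0],[[0,0.1,0],0],[[0,0.1,0],0],[[0,0,0],0],[[0,0,0],0]]'; python3 ang.py 1
```

```text
time: 18.65
ee_pos: [0.4784, -0.0667, 0.0404]
eef_rot: [0.33, 0.944, -0.0, -0.0]
ft_force: [-0.0, -0.0, -0.0]
width: 0.0007
grip_force: 0.0
18.65 [ 0.4784 -0.0667  0.0404] [-0. -0. -0.] [('mark', 69, np.float64(0.0736), np.float64(-131.6)), ('mark', 422, np.float64(0.0686), np.float64(-131.1))]
time: 19.32
ee_pos: [0.4841, -0.0595, 0.0404]
eef_rot: [0.33, 0.944, 0.0, -0.0]
ft_force: [-0.2, -0.5, -0.1]
width: 0.0004
grip_force: 0.0
19.325 [ 0.4841 -0.0595  0.0404] [-0.2 -0.5 -0.1] [('mark', 462, np.float64(0.073), np.float64(-131.2))]
```

```bash
python3 -m crank '[[[0,0.1,0],0],[[0,0.1,0],0],[[0,0,0],0],[[0,0,0],0]]'; python3 -m crank '[[[0,0.1,0],0],[[0,0.1,0],0],[[0,0,0],0],[[0,0,0],0]]';python3 ang.py 1
```

```text
time: 19.88
ee_pos: [0.4879, -0.0548, 0.0404]
eef_rot: [0.329, 0.944, 0.0, 0.0]
ft_force: [-0.1, -0.0, 0.1]
width: 0.0003
grip_force: 0.0
time: 20.38
ee_pos: [0.4918, -0.0499, 0.0405]
eef_rot: [0.329, 0.944, 0.0, 0.0]
ft_force: [-0.0, 0.6, -0.4]
width: 0.0004
grip_force: 0.0
20.375 [ 0.4918 -0.0499  0.0405] [-0.   0.6 -0.4] [('mark', 296, np.float64(0.0593), np.float64(-131.4))]
```

```bash
python3 -m crank '[[[0,0.1,0],0],[[0,0.1,0],0],[[0,0,0],0],[[0,0,0],0]]'; python3 -m crank '[[[0,0.1,0],0],[[0,0.1,0],0],[[0,0,0],0],[[0,0,0],0]]'; python3 - <<'E'
from h import *
s,im,c=shot("wrist");cv2.imwrite("pics/w6.png",im[:,:,::-1])
E
```

```text
time: 20.92
ee_pos: [0.4945, -0.0464, 0.0403]
eef_rot: [0.33, 0.944, -0.001, -0.001]
ft_force: [-5.5, -4.7, 5.0]
width: 0.0002
grip_force: 3.7
time: 21.42
ee_pos: [0.4947, -0.0462, 0.0399]
eef_rot: [0.332, 0.943, -0.004, -0.003]
ft_force: [-22.0, -19.8, 21.8]
width: 0.0005
grip_force: 15.9
```

View pics/w6.png

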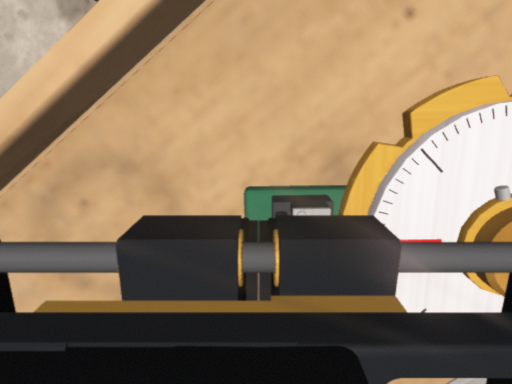

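At radius 125 mm the finger is stopping hard, probably against the guide's end, whose top (44 mm) is above the fingertip. I back off, look, then push again higher up.

```bash
python3 -m crank '[[[0,-0.2,0],0],[[0,-0.3,0],0],[[0,-0.5,0],0],[[0,-0.5,0],0],[[0,0,-1],0],[[0,0,-1],0],[[0,0,-1],0],[[0,0,0],0],[[0,0,0],0]]'; python3 ang.py 1; python3 - <<'E'
from h import *
s,im,c=shot("wrist")
u=np.array([np.cos(np.radians(-128.3)),np.sin(np.radians(-128.3))])
o=[int(v) for v in proj(c,[.572+.12*u[0],.0522+.12*u[1],.05])];print(o)
for r_ in(.129,.1255,.117): print(r_, proj(c,[*(np.array([.572,.0522])+r_*u),.062])-np.array(o)+[70,50])
k=im[max(0,o[1]-50):o[1]+50,o[0]-70:o[0]+70,::-1]; cv2.imwrite("pics/w7.png",cv2.resize(k,None,fx=5,fy=5))
E
```

```text
time: 22.6
ee_pos: [0.4705, -0.0761, 0.1298]
eef_rot: [0.33, 0.944, 0.0, -0.0]
ft_force: [0.0, -0.2, 0.0]
width: 0.0006
grip_force: 0.0
22.6 [ 0.4705 -0.0761  0.1298] [ 0.  -0.2  0. ] [('arrow', np.float64(-128.4)), ('mark', 299, np.float64(0.0718), np.float64(-128.3))]
[313, 198]
0.129 [61.28777635 54.63480592]
0.1255 [66.01060716 54.62273121]
0.117 [77.48076727 54.59340581]
```

View pics/w7.png

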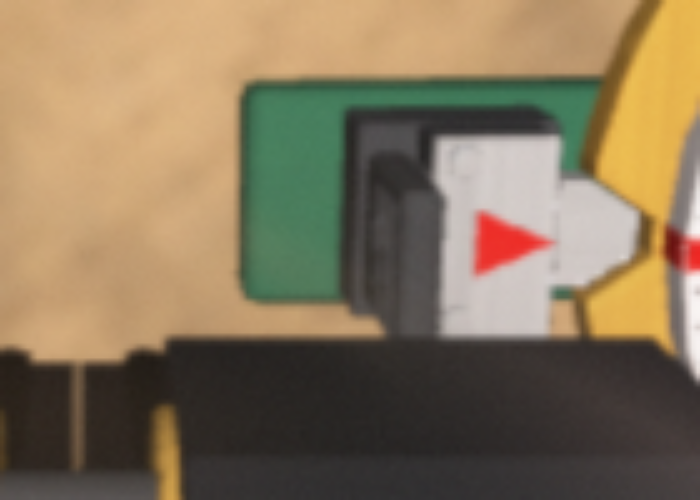

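The crop shows the nose in the notch, the plate trued (mark -128.3°), and the thumb plate's top edge at about 77 px, which is radius ≈117 mm, so it is nearly home. A second, higher push will make sure.

```bash
python3 -m crank '[[[0,0,1],0],[[0,0,1],0],[[0,0,0.65],0],[[0,0.4,0],0],[[0,0.4,0],0],[[0,0.3,0],0],[[0,0.1,0],0],[[0,0,0],0],[[0,0,0],0]]';python3 -m crank '[[[0,0.05,0],0],[[0,0.05,0],0],[[0,0,0],0],[[0,0,0],0]]'; python3 -m crank '[[[0,0.04,0],0],[[0,0.04,0],0],[[0,0,0],0]]'
```

```text
time: 23.82
ee_pos: [0.4933, -0.048, 0.051]
eef_rot: [0.33, 0.944, 0.0, -0.0]
ft_force: [-1.0, 0.7, 0.5]
width: 0.0005
grip_force: 0.0
time: 24.32
ee_pos: [0.4947, -0.0463, 0.0508]
eef_rot: [0.33, 0.944, -0.001, -0.0]
ft_force: [-3.6, -3.8, 3.0]
width: 0.0004
grip_force: 2.7
time: 24.7
ee_pos: [0.4947, -0.0462, 0.0506]
eef_rot: [0.331, 0.944, -0.002, -0.002]
ft_force: [-9.2, -10.2, 9.3]
width: 0.0005
grip_force: 6.9
```

It stops hard at the same place above the guide under 14 N, so the slide is at its end stop. I back off and check once more.

```bash
python3 -m crank '[[[0,-0.2,0],0],[[0,-0.5,0],0],[[0,-0.6,0],0],[[0,0,-1],0],[[0,0,-1],0],[[0,0,-1],0],[[0,0,0],0],[[0,0,0],0],[[0,0,0],0]]'; python3 ang.py 2; python3 - <<'E'
from h import *
s,im,c=shot("wrist")
u=np.array([np.cos(np.radians(-128.3)),np.sin(np.radians(-128.3))])
for r_ in(.129,.1185,.117): print(r_, proj(c,[*(np.array([.572,.0522])+r_*u),.062]))
y=int(proj(c,[*(np.array([.572,.0522])+.117*u),.062])[1])-12
print(im[y,300:345].sum(1))
im=vision.camera("top"); w=cam("top")
h=cv2.imread("pics/top0.png")[:,:,::-1]
for n,(a,b,x,z) in dict(oiler=(148,165,184,198),graver=(330,195,378,216),stone=(195,242,210,255)).items(): print(n,np.abs(im[b:z,a:x].astype(int)-h[b:z,a:x]).mean())
E
```

```text
time: 25.82
ee_pos: [0.4717, -0.0743, 0.14]
eef_rot: [0.33, 0.944, -0.0, -0.001]
ft_force: [0.1, 0.1, -0.9]
width: 0.0003
grip_force: 0.0
25.825 [ 0.4717 -0.0743  0.14  ] [ 0.1  0.1 -0.9] [('arrow', np.float64(-128.3)), ('mark', 275, np.float64(0.0715), np.float64(-128.2))]
25.875 [ 0.4719 -0.0742  0.1401] [-0.4  0.9  0. ] [('arrow', np.float64(-128.2)), ('mark', 278, np.float64(0.0715), np.float64(-128.2))]
0.129 [299.19312726 198.48822182]
0.1185 [312.77798332 198.45359711]
0.117 [314.71879013 198.44865043]
[287 291 293 291 287 282 229 145 136 175 203 167 151 173 175 197 191 183
 225 242 252 250 246 242 241 355 522 591 586 585 582 561 548 579 596 598
 601 609 614 609 612 611 612 608 614]
oiler 1.8125701459034793
graver 1.744047619047619
stone 1.9675213675213674
```

```bash
python3 -c "
from bench import r
print(r.close_job())"
```

```text
the job is handed in; nothing more can be done
None
```

The job is handed in, with no verdict returned: the plate ran free for over 4 s, was braked and held about 1.7 mm from the arrow, then nudged about 10° off as I lifted away and brought back; the slide reads fully home with the mark in line with the arrow, and the oil bottle, graver and stone look unmoved (the scrap tin was not checked).

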